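Add the last shelf cleat to the pile in the rack

ROBOT

A 6-joint arm with a two-finger parallel gripper is mounted at the origin on the work surface. World frame = base frame: x ahead of the robot, y to its left, z up, the work surface at z = 0. Lengths are in m, angles in rad, forces in N, time in s.
With the tool pointing down it reaches from about 0.325 to 0.9 m from the base axis. Payload 3.5 kg.
Tool frame: the origin (TCP) lies at the very end of the fingers, on their centre line; the grasp point (between the pads) lies 19 mm behind it (manip.grasp_offset is the distance from the TCP to the grasp point, in m); x points along the fingers, z is the direction in which the jaws open and shut, and the axes are right-handed (so a half turn about x gives the same grasp; the last joint's range is limited). The gripper opens to 85 mm and grips with 20 to 120 N. Pads are 22 mm wide; open, the fingers measure 114 mm over their backs; the gripper's body (76 mm by 85 mm) begins 54 mm behind the grasp point. The pads swing forward as they close: fully open they stand 13 mm farther back than shut.
Start: joints at [1.24, 0.276, -0.026, 1.268, 0, 1.467], TCP at [0.141, 0.609, 0.231] pointing down, gripper open.
Joint ranges: [-3.12, 3.12], [-0.85, 1.88], [-1.08, 1.24], [-1.95, 2.15], [-1.57, 1.53], [-3.14, 3.14]. Speed limits (rad/s): [2.57, 2.57, 3.14, 3.14, 3.14, 3.14].

INTERFACE

Orientations are given as a rotation vector (axis times angle).
In Python, from plant import sense, vision, manip gives the robot as it stands. The module is installed in compiled form; this text tells all that it offers.
- The arm moves only by the shell command python3 -m creep 'ROWS'. ROWS is JSON, a list that holds one entry, the list of rows, each a list of 7 numbers: the shift along the tool's x, y, z in mm, then the turn, a rotation vector about the tool's x, y, z in degrees, then the closure in counts, from 0 (fully open) to 255 (shut). A call has 1 to 10 rows; each row shifts and turns the pose as measured when the row begins, along the tool's axes as they then stand; what a row does not reach is not made up. A row lasts 1/10 s, in which the tool goes at most 50 mm and 8.59 degrees, less where a joint would pass 70% of its speed; a pose out of reach is approached as far as the arm can. A call is refused whole if a number of a shift passes 50 or a number of a turn 8.59, either way. A call with a gripper value outside its range is refused whole. The fingers move at their own pace and stop on an object; the grip force is fixed at half the most. Time passes only in rows, so rows that do not move let the fingers close. It gives the time, the measured TCP pose, the force and the opening at its end, in the units of the state.
- sense(): the state, without advancing time (a new reading comes with each control period).
- vision.grab_frame(name): name is "side" or "top" or "wrist"; returns the picture (384x512x3 uint8, blue, green, red); there is no depth.
- vision.camera_model(name): a dict with "fx", "fy", "cx", "cy" (pixels), "T" (4x4, takes a point from camera to world coordinates); the wrist camera has in their place "T_tool_cam" (4x4, takes a point from camera to tool coordinates, whose origin is the TCP and whose axes are the tool frame's). Camera axes: x right, y up, looking along -z (the intrinsics and any distortion apply to the point x, -y, -z); pixel columns grow to the right and rows downward; lengths in m; the calibration is good to about 2 mm. A picture is of the moment at which its call begins: read the wrist's pose just before it. camera_model takes no time and is no camera call.
- manip.close_job(): hands the job in, once; it reports no verdict.
The state is a dict: "time_s": time; "q": joint angles; "joint_velocities": joint speeds; "effort": joint torques, N m; "tcp_pos": TCP position; "eef_rot": TCP orientation; "ft_force": force on the tool from outside, world axes, zero at the start; "moment": the same for the moment, N m; "opening": opening from 0.0 (shut) to 1.0 (fully open).
Only numpy, scipy, OpenCV 4.12 (cv2) and the standard library are available. Lean on these libraries where they do the work, as an engineer would, in place of code of your own. Each camera call takes 0.05 s, during which the arm holds its last target.

TASK

Three loose boards lie on the workbench; take the full-length, full-width one (the match of the boards in the plywood rack) and put it flat on top of the pile in the rack, lined up with the boards below. You do not know how high the pile is: keep hold of the board and lower it gently until you feel it meet the pile, and only then let go, neither dropping it nor pressing hard. Leave the short board and the narrow strip where they lie.

Things in the scene. Friction and masses are not known exactly. Their poses are not given: they have to be found in the camera images.
- cleat: The board to move: bare light wood with two small dark screw holes in its top, 180 mm long, 50 mm wide, 20 mm thick, 0.09 to 0.17 kg, lying flat and loose on the bench. Origin at the centre of its underside; x along its length, y across its width, z up. It can be gripped across its 50 mm width at mid-length.
- rack: Plywood rack fixed to the bench: base 260 x 70 x 25 mm high, end panels 15 mm thick, 140 mm high, 230 mm apart inside, long sides open. Centred and aligned in it is a solid, immovable pile of boards 180 x 50 mm like the cleat; its top is 40 to 105 mm above the bench, different each time, not reported. Origin: centre of the base's underside, on the bench; x from panel to panel, z up.
- short_board: Bystander: light wood board 110 mm long (too short), 50 mm wide, 20 mm thick, loose on the bench, no screw holes. Origin at the centre of its underside, x along its length.
- narrow_strip: Bystander: light wood strip 180 mm long but only 25 mm wide (too narrow), 20 mm thick, loose on the bench, no screw holes. Origin at the centre of its underside, x along its length.
Things that resemble listed ones, but are neither listed nor needed, are in the scene too. What is shaped like the cleat but green or turquoise is not meant.

How it is judged:
On the way, in this order (a step that is already met when the one before it is completed fails the run):
1. the cleat is picked up clear of the bench (height (world z) of cleat above 0.03 m and contact force between cleat and the fingers above 0.5 N), for 0.1 s.
2. still held, the cleat is brought into touch with the top of the pile, within 20 mm of the rack's centre and lying level (contact force between cleat and rack above 0.5 N and contact force between cleat and the fingers above 0.5 N and horizontal distance between cleat and rack below 0.02 m and angle between cleat's own z axis and vertical below 0.175 rad).
At the end, for the whole second after the job is handed in: The cleat lies flat (within 6 degrees) and at rest on the pile in the rack, its centre within 15 mm of the rack's centre seen from above and its length within 10 degrees of the rack's, released (horizontal distance between cleat and rack below 0.015 m and angle between the x axis of cleat and the x axis of rack, either way round below 0.175 rad and angle between cleat's own z axis and vertical below 0.1 rad and z of cleat in the frame of rack above 0.034 m and contact force between cleat and rack above 0.3 N and linear speed of cleat below 0.02 m/s); the robot touches nothing.
It fails at once if the cleat is dropped (faster than 0.3 m/s while not held) (contact force between cleat and the fingers below 0.01 N and linear speed of cleat above 0.3 m/s).
It fails at once if the cleat is pressed on the rack or pile with more than 120 N (contact force between cleat and rack above 120 N).
It fails at once if the short board or the narrow strip is moved by more than 30 mm (distance of any of short_board, narrow_strip from where it was at the start of the episode above 0.03 m).
It also fails if it takes over 48 s, if anything falls off the work surface, if the arm or the gripper's body presses on something with over 40 N, if the wrist force passes 120 N, or if a joint passes its speed limit or range.

## Working session

There is one attempt and no reset: what is moved stays moved. The work goes in short steps, Python scripts to look and compute and a shell command to move; the robot and the scene stay as the last step left them, time stands still between calls to the robot, and variables do not carry over. Pictures are saved under pics/ and viewed, and the job is handed in when it is done.

```bash
mkdir -p pics
python3 - <<'E'
from plant import sense,vision,manip
import cv2,numpy as np
s=sense();print({k:np.round(v,3).tolist() for k,v in s.items()})
for n in("top","side"):
    cv2.imwrite(f"pics/{n}0.png",vision.grab_frame(n))
    print(n,{k:np.round(v,4).tolist() for k,v in vision.camera_model(n).items()})
print({k:np.round(v,4).tolist() for k,v in vision.camera_model("wrist").items()},manip.grasp_offset)
E
```

```text
{'time_s': 0.0, 'q': [1.24, 0.277, -0.028, 1.268, -0.0, 1.467], 'joint_velocities': [-0.001, -0.001, -0.001, -0.001, -0.001, -0.0], 'effort': [-0.0, -44.551, 29.52, 0.017, -0.0, 0.0], 'tcp_pos': [0.141, 0.608, 0.23], 'eef_rot': [-1.041, 1.31, 1.039], 'ft_force': [0.365, -0.223, 0.783], 'moment': [0.058, -0.033, -0.053], 'opening': 1.0}
top {'fx': 392.1436, 'fy': 392.1436, 'cx': 256.7944, 'cy': 193.6036, 'T': [[-0.0087, 0.9894, -0.1448, 0.3094], [-1.0, -0.0086, 0.001, 0.2563], [-0.0002, 0.1448, 0.9895, 1.1268], [0.0, 0.0, 0.0, 1.0]]}
side {'fx': 412.5778, 'fy': 412.5778, 'cx': 248.633, 'cy': 192.5732, 'T': [[0.9799, 0.143, -0.1391, 0.2669], [-0.1991, 0.6611, -0.7234, -0.7327], [-0.0115, 0.7365, 0.6763, 0.929], [0.0, 0.0, 0.0, 1.0]]}
{'fx': 279.0118, 'fy': 279.0118, 'cx': 258.2221, 'cy': 190.1448, 'T_tool_cam': [[0.0002, 0.3046, -0.9525, -0.1416], [-0.0007, 0.9525, 0.3046, 0.0784], [1.0, 0.0006, 0.0004, -0.0008], [0.0, 0.0, 0.0, 1.0]]} 0.0187
```

View pics/top0.png

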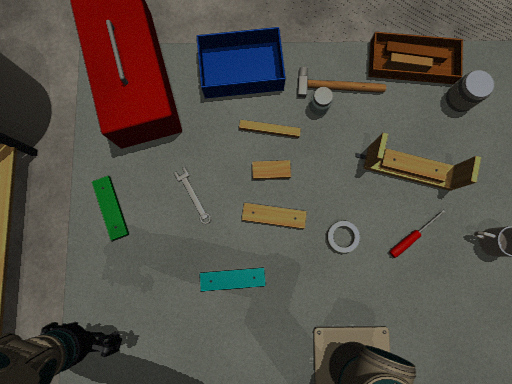

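View pics/side0.png

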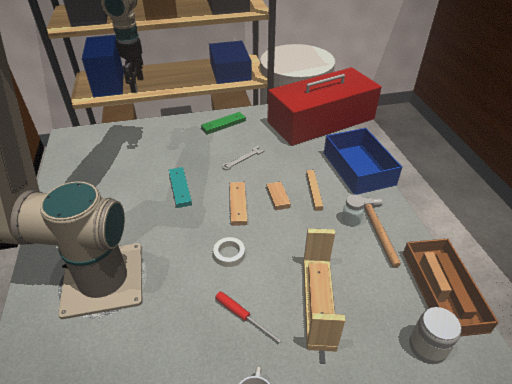

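Loose wood candidates in the top view are the board at (274,216) with two holes, the short board at (271,170) and the strip at (269,129). The green board (110,208) and the turquoise one (232,279) are excluded. The cleat is (274,216): full length, wide and with holes. The rack is at (419,165). I'll confirm with a crop and measure.

```bash
cat > h.py <<'E'
import cv2,numpy as np
from plant import sense,vision,manip
def ray(n,uv,M=None,T=None):
    M=M or vision.camera_model(n); T=M["T"] if T is None else T
    T=np.array(T);d=np.array([(uv[0]-M["cx"])/M["fx"],-(uv[1]-M["cy"])/M["fy"],-1.])
    return T[:3,3],T[:3,:3]@d
def plane(n,uv,z,M=None,T=None):
    o,d=ray(n,uv,M,T);return o+d*(z-o[2])/d[2]
def tri(r):
    A=0;b=0
    for o,d in r:
        d=d/np.linalg.norm(d);P=np.eye(3)-np.outer(d,d);A=A+P;b=b+P@o
    p=np.linalg.solve(A,b);return p,max(np.linalg.norm(np.cross(p-o,d/np.linalg.norm(d))) for o,d in r)
E
python3 - <<'E'
from h import *
t=cv2.imread("pics/top0.png");s=cv2.imread("pics/side0.png")
a=cv2.resize(t[100:240,225:365],(600,600),interpolation=cv2.INTER_CUBIC)[:,:400]
b=cv2.resize(s[155:235,210:340],None,fx=4,fy=4,interpolation=cv2.INTER_CUBIC)
cv2.imwrite("pics/c1.png",a)
c=cv2.resize(t[125:195,350:490],None,fx=5,fy=5,interpolation=cv2.INTER_CUBIC)
d=cv2.resize(s[222:356,290:355],None,fx=4,fy=4,interpolation=cv2.INTER_CUBIC)
cv2.imwrite("pics/c2.png",c);cv2.imwrite("pics/c3.png",d);cv2.imwrite("pics/c4.png",b)
for n,i in(("top",t),("side",s)):
    h=cv2.cvtColor(i,cv2.COLOR_BGR2HSV)
    m=cv2.inRange(h,(10,80,110),(30,255,255))
    for k in cv2.findContours(m,cv2.RETR_EXTERNAL,2)[0]:
        if cv2.contourArea(k)>100:
            r=cv2.minAreaRect(k);print(n,np.round(r[0]),np.round(r[1]),round(r[2]),np.round(cv2.boxPoints(r)).tolist())
E
```

```text
top [274. 215.] [63. 17.] 8 [[241.0, 219.0], [243.0, 202.0], [306.0, 211.0], [304.0, 228.0]]
top [271. 169.] [17. 38.] 88 [[252.0, 161.0], [290.0, 160.0], [290.0, 176.0], [252.0, 178.0]]
top [  1. 226.] [ 12. 151.] 5 [[-12.0, 301.0], [1.0, 150.0], [13.0, 151.0], [0.0, 302.0]]
top [414. 164.] [76. 17.] 14 [[375.0, 163.0], [379.0, 146.0], [453.0, 165.0], [449.0, 182.0]]
top [269. 127.] [61.  8.] 8 [[239.0, 127.0], [240.0, 119.0], [300.0, 128.0], [299.0, 135.0]]
top [346.  84.] [77.  6.] 3 [[308.0, 85.0], [308.0, 79.0], [385.0, 84.0], [385.0, 89.0]]
top [412.  59.] [43.  8.] 7 [[391.0, 60.0], [392.0, 53.0], [434.0, 58.0], [433.0, 66.0]]
side [450. 283.] [115.  43.] 59 [[402.0, 245.0], [439.0, 223.0], [498.0, 321.0], [461.0, 344.0]]
side [324. 289.] [122.  38.] 87 [[302.0, 229.0], [340.0, 228.0], [345.0, 350.0], [308.0, 351.0]]
side [382. 234.] [67.  7.] 64 [[364.0, 206.0], [370.0, 202.0], [400.0, 263.0], [393.0, 266.0]]
side [278. 195.] [29. 15.] 67 [[266.0, 184.0], [279.0, 179.0], [291.0, 205.0], [277.0, 211.0]]
side [238. 203.] [42. 16.] 86 [[229.0, 182.0], [244.0, 181.0], [247.0, 224.0], [231.0, 225.0]]
side [315. 189.] [41.  8.] 77 [[306.0, 170.0], [314.0, 168.0], [323.0, 208.0], [315.0, 210.0]]
side [168.  80.] [ 36. 197.] 84 [[68.0, 72.0], [264.0, 53.0], [268.0, 88.0], [72.0, 108.0]]
side [79. 17.] [27. 66.] 86 [[45.0, 6.0], [111.0, 1.0], [113.0, 29.0], [47.0, 33.0]]
side [200.   8.] [ 26. 135.] 85 [[132.0, 0.0], [266.0, -10.0], [269.0, 16.0], [134.0, 26.0]]
```

View pics/c1.png

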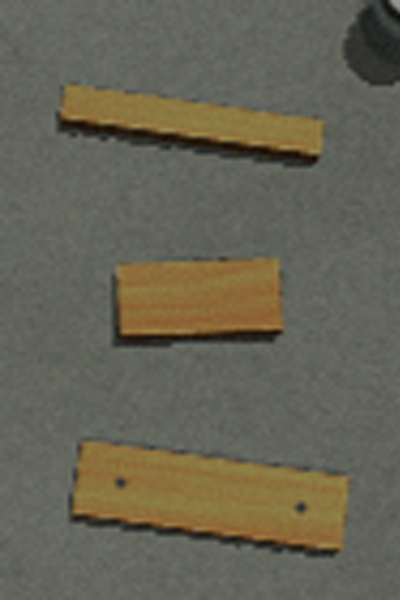

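View pics/c2.png

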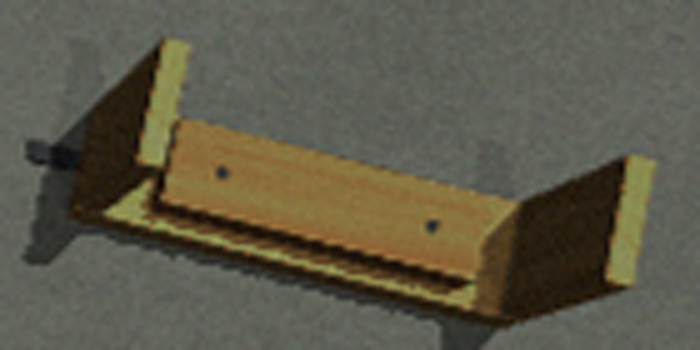

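View pics/c3.png

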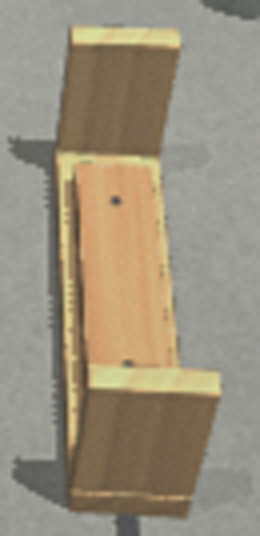

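View pics/c4.png

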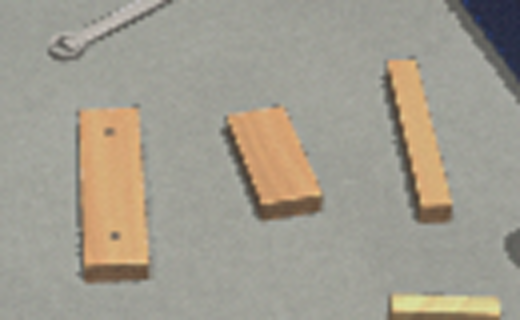

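The crops confirm it. In c1 the cleat has two holes at (120,483) and (301,507), and the other two boards have none. The pile's top board has holes at (222,173) and (432,226) in c2. I'll triangulate the holes and the panel tops.

Run:
```python
from h import *
def c(p,s,o): return (np.array(p)+.5)/s-.5+np.array(o)
def rep(name,P,Q):
    r=[tri([ray("top",p),ray("side",q)]) for p,q in zip(P,Q)]
    for p,e in r: print(name,np.round(p,4),"gap",round(e,4))
    a,b=r[0][0],r[1][0];print("  mid",np.round((a+b)/2,4),"len",np.round(np.linalg.norm(a-b),4),"yaw",np.degrees(np.arctan2(*(b-a)[1::-1])))
S=600/140
rep("cleat",[c(p,S,(225,100)) for p in((120,483),(301,507))],[c(p,4,(210,155)) for p in((110,131),(115,236))])
rep("pile",[c(p,5,(350,125)) for p in((222,173),(432,226))],[c(p,4,(290,222)) for p in((116,201),(128,364))])
# panel top outer/inner corners: left panel top-> corners (165,40),(190,43),(163,165),(138,162); right (628,156),(655,160),(632,287),(606,283)
L=[(165,40),(190,43),(163,165),(138,162)];R=[(628,156),(655,160),(632,287),(606,283)]
a=np.mean([plane("top",c(p,5,(350,125)),.14) for p in L],0);b=np.mean([plane("top",c(p,5,(350,125)),.14) for p in R],0)
print("panels top",a,b,(a+b)/2,np.linalg.norm(a-b),np.degrees(np.arctan2(*(b-a)[1::-1])))
L=[(72,28),(180,30),(180,48),(70,45)];R=[(90,365),(219,373),(217,396),(87,387)]
a=np.mean([plane("side",c(p,4,(290,222)),.14) for p in L],0);b=np.mean([plane("side",c(p,4,(290,222)),.14) for p in R],0)
print("panels side",a,b,(a+b)/2,np.linalg.norm(a-b),np.degrees(np.arctan2(*(b-a)[1::-1])))
# cleat outline corners on z=.02 from top
q=[(85,441),(349,477),(340,551),(72,516)]
w=np.array([plane("top",c(p,S,(225,100)),.02) for p in q]);print(w.round(4).tolist(),w.mean(0))
from scipy.spatial.transform import Rotation as Ro
print(Ro.from_rotvec(sense()["eef_rot"]).as_matrix().round(3))
```

```text
cleat [0.4192 0.2673 0.0246] gap 0.0017
cleat [0.4019 0.1485 0.0237] gap 0.0012
  mid [0.4105 0.2079 0.0241] len 0.1201 yaw -98.26400636661695
pile [ 0.5625 -0.131   0.0518] gap 0.0015
pile [ 0.531  -0.2461  0.0528] gap 0.0016
  mid [ 0.5468 -0.1886  0.0523] len 0.1194 yaw -105.28762816881702
panels top [ 0.57808578 -0.07115894  0.14      ] [ 0.51315363 -0.30700259  0.14      ] [ 0.54561971 -0.18908076  0.14      ] 0.24461891144215805 -105.39322219497262
panels side [ 0.58116532 -0.07068235  0.14      ] [ 0.5161153 -0.3064263  0.14     ] [ 0.54864031 -0.18855432  0.14      ] 0.24455412216870942 -105.42604857486842
[[0.4461, 0.2905, 0.02], [0.4206, 0.116, 0.02], [0.3718, 0.1232, 0.02], [0.3964, 0.2992, 0.02]] [0.40870528 0.20723618 0.02      ]
[[-0.001 -0.974  0.226]
 [-0.002  0.226  0.974]
 [-1.     0.    -0.002]]
```

The measurements agree. The cleat is at (0.410, 0.2075) with yaw 81.7° (mod 180) and its top at about 0.02. The pile is at (0.547, -0.189) with yaw 74.7° and its top at about 0.05. The hole spacing is 120 mm on both boards. I'll move over the cleat first, then turn.

```bash
cat >> h.py <<'E'
from scipy.spatial.transform import Rotation as Ro
def go(p,yaw):
    "shift (tool mm) and turn (tool deg) to TCP p, tool down, tool z at yaw"
    s=sense();R=Ro.from_rotvec(s["eef_rot"]).as_matrix();a=np.radians(yaw)
    z=np.array([np.cos(a),np.sin(a),0]);x=np.array([0,0,-1.]);W=np.c_[x,np.cross(z,x),z]
    print("t",s["time_s"],"tcp",np.round(s["tcp_pos"],4),"F",np.round(s["ft_force"],2),"open",round(s["opening"],3),"q",np.round(s["q"],2))
    print("shift mm",np.round(R.T@(np.array(p)-s["tcp_pos"])*1000,1),"turn deg",np.round(np.degrees(Ro.from_matrix(R.T@W).as_rotvec()),2))
E
python3 -m creep '[[[0,-35,-33,0,0,0,0],[0,-35,-33,0,0,0,0],[0,-35,-33,0,0,0,0],[0,-35,-33,0,0,0,0],[0,-35,-33,0,0,0,0],[0,-35,-33,0,0,0,0],[0,-35,-33,0,0,0,0],[0,-35,-33,0,0,0,0],[0,-35,-33,0,0,0,0],[0,-35,-33,0,0,0,0]]]'
python3 -c "
from h import *
go((.410,.2075,.15),-8.26)"
```

```text
time_s: 1.1
tcp_pos: [0.4124, 0.1977, 0.2255]
eef_rot: [-1.051, 1.308, 1.049]
ft_force: [0.3, 0.9, -0.1]
opening: 0.999
t 1.1 tcp [0.4124 0.1977 0.2255] F [ 0.3   0.88 -0.15] open 0.999 q [ 0.31 -0.02 -0.38  1.22 -0.    0.52]
shift mm [75.5  4.3  9.5] turn deg [85.95 -0.32  0.09]
```

```bash
python3 -m creep '[[[0,0,0,8.5,0,0,0],[0,0,0,8.5,0,0,0],[0,0,0,8.5,0,0,0],[0,0,0,8.5,0,0,0],[0,0,0,8.5,0,0,0],[0,0,0,8.5,0,0,0],[0,0,0,8.5,0,0,0],[0,0,0,8.5,0,0,0],[0,0,0,8.5,0,0,0],[0,0,0,8.5,0,0,0]]]'
python3 -c "
from h import *
go((.410,.2075,.15),-8.26)"
```

```text
time_s: 2.1
tcp_pos: [0.4129, 0.1885, 0.221]
eef_rot: [0.11, 1.578, -0.124]
ft_force: [-0.9, 0.1, -0.0]
opening: 0.998
t 2.1 tcp [0.4129 0.1885 0.221 ] F [-0.91  0.07 -0.02] open 0.998 q [ 0.29 -0.01 -0.38  1.21 -0.    2.01]
shift mm [70.8 19.1 -5. ] turn deg [-0.25 -0.55  0.55]
```

```bash
python3 -m creep '[[[20,9,-2,0,0,0,0],[20,9,-2,0,-0.3,0.3,0],[20,0,0,0,0,0,0],[0,0,0,0,0,0,0]]]'
python3 - <<'E'
from h import *
go((.410,.2075,.15),-8.26)
s=sense();im=vision.grab_frame("wrist");cv2.imwrite("pics/w1.png",im)
E
```

```text
time_s: 2.5
tcp_pos: [0.4105, 0.2067, 0.1586]
eef_rot: [0.116, 1.572, -0.123]
ft_force: [-1.5, 1.0, -0.5]
opening: 1.001
t 2.5 tcp [0.4105 0.2067 0.1586] F [-1.52  1.04 -0.52] open 1.001 q [ 0.33  0.04 -0.47  1.07 -0.    2.05]
shift mm [ 8.6  0.7 -0.5] turn deg [-0.45 -0.26  0.26]
```

View pics/w1.png

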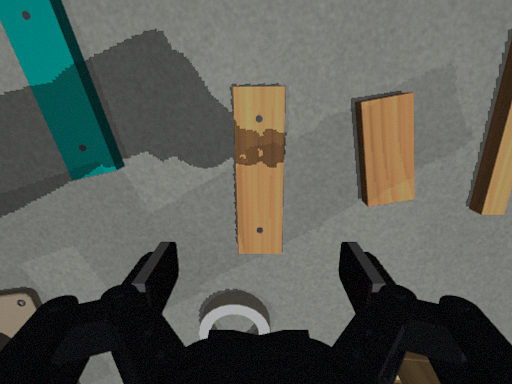

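The wrist view shows the cleat centred between the fingers, with holes at (259,118) and (260,230). I'll check that against the estimate.

Run:
```python
from h import *
s=sense();M=vision.camera_model("wrist")
T=np.eye(4);T[:3,:3]=Ro.from_rotvec(s["eef_rot"]).as_matrix();T[:3,3]=s["tcp_pos"];T=T@np.array(M["T_tool_cam"])
a,b=[plane("w",p,.02,M,T) for p in((259,118),(260,230))]
print(a,b,(a+b)/2,np.linalg.norm(a-b),np.degrees(np.arctan2(*(a-b)[1::-1])))
for p,tp in(((259,118),(120,483)),((260,230),(301,507))):
    t=(np.array(tp)+.5)/(600/140)-.5+np.array((225,100))
    print(tri([ray("w",p,M,T),ray("top",t)]))
```

```text
[0.42063257 0.26717455 0.02      ] [0.40345209 0.14761154 0.02      ] [0.41204233 0.20739304 0.02      ] 0.12079106547437357 81.82291577698882
(array([0.41999776, 0.26690401, 0.00353914]), np.float64(0.0008589191548868307))
(array([0.40223541, 0.14761403, 0.01892369]), np.float64(0.0012452781830466807))
```

```bash
python3 -m creep '[[[40,1,0,-0.4,-0.2,0.2,0],[40,0,0,0,0,0,0],[30,0,0,0,0,0,0],[15,0,0,0,0,0,0],[0,0,0,0,0,0,0]]]'
python3 -c "
from h import *
go((.411,.2074,.006),-8.22)"
```

```text
time_s: 3.05
tcp_pos: [0.4195, 0.2101, 0.0384]
eef_rot: [0.118, 1.554, -0.11]
ft_force: [-0.4, 0.0, 0.0]
opening: 0.997
t 3.05 tcp [0.4195 0.2101 0.0384] F [-0.42  0.03  0.02] open 0.997 q [ 0.33  0.19 -0.6   0.77 -0.    2.04]
shift mm [32.2 -4.2 -8.5] turn deg [-0.12  0.78 -0.37]
```

```bash
python3 -m creep '[[[0,-4,-8,-0.1,0.8,-0.4,0],[10,0,-1,0,0,0,0],[10,0,-1,0,0,0,0],[0,0,0,0,0,0,0]]]'
python3 -c "
from h import *
go((.411,.2074,.006),-8.22)"
```

```text
time_s: 3.45
tcp_pos: [0.4124, 0.2086, 0.0213]
eef_rot: [0.115, 1.562, -0.111]
ft_force: [0.8, 0.3, 0.4]
opening: 0.997
t 3.45 tcp [0.4124 0.2086 0.0213] F [0.75 0.28 0.36] open 0.997 q [ 0.33  0.21 -0.62  0.74 -0.    2.04]
shift mm [15.3 -1.5 -1.3] turn deg [-0.03  0.32 -0.15]
```

```bash
python3 -m creep '[[[8,-1,-1,0,0.4,-0.2,0],[7,-1,-1,0,0.2,0,0],[3,0,0,0,0,0,0],[0,0,0,0,0,0,0]]]'
python3 -c "
from h import *
go((.411,.2074,.006),-8.22)"
```

```text
time_s: 3.85
tcp_pos: [0.4108, 0.2072, 0.0023]
eef_rot: [0.113, 1.572, -0.113]
ft_force: [-0.7, -0.9, 0.8]
opening: 1.002
t 3.85 tcp [0.4108 0.2072 0.0023] F [-0.68 -0.88  0.81] open 1.002 q [ 0.33  0.24 -0.63  0.7   0.    2.04]
shift mm [-3.7  0.3  0.2] turn deg [-0.02 -0.25  0.03]
```

```bash
python3 -m creep '[[[-3,0,0,0,0,0,0],[0,0,0,0,0,0,100],[0,0,0,0,0,0,255],[0,0,0,0,0,0,255],[0,0,0,0,0,0,255],[0,0,0,0,0,0,255]]]'
python3 - <<'E'
from h import *
go((.411,.2074,.006),-8.22)
cv2.imwrite("pics/w2.png",vision.grab_frame("wrist"))
E
```

```text
time_s: 4.45
tcp_pos: [0.4118, 0.2075, 0.0066]
eef_rot: [0.113, 1.57, -0.113]
ft_force: [1.2, 0.5, -0.8]
opening: 0.566
t 4.45 tcp [0.4118 0.2075 0.0066] F [ 1.24  0.5  -0.79] open 0.566 q [ 0.33  0.23 -0.63  0.71  0.    2.04]
shift mm [ 0.6 -0.2 -0.8] turn deg [-0.03 -0.15 -0.02]
```

View pics/w2.png

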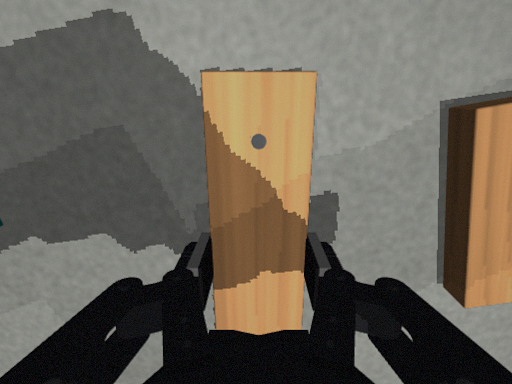

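The fingers stopped at 0.566 (about 48 mm) on the board, and the hole at (259,141) is centred. I'll lift.

```bash
python3 -m creep '[[[-10,0,0,0,0,0,255],[-20,0,0,0,0,0,255],[-30,0,0,0,0,0,255],[-40,0,0,0,0,0,255],[-45,0,0,0,0,0,255],[-45,0,0,0,0,0,255],[-20,0,0,0,0,0,255],[0,0,0,0,0,0,255]]]'
python3 -c "
from h import *
go((.547,-.1888,.22),-15.3)"
```

```text
time_s: 5.3
tcp_pos: [0.4089, 0.2062, 0.2263]
eef_rot: [0.112, 1.576, -0.114]
ft_force: [0.9, 0.6, -1.6]
opening: 0.567
t 5.3 tcp [0.4089 0.2062 0.2263] F [ 0.9   0.58 -1.61] open 0.567 q [ 0.32 -0.01 -0.37  1.22  0.    2.04]
shift mm [   5.6 -371.1  193.4] turn deg [ 7.06 -0.45  0.16]
```

```bash
python3 -m creep '[[[0,-20,10,0,0,0,255],[0,-36,19,0.7,0,0,255],[0,-36,19,0.7,0,0,255],[0,-36,19,0.7,0,0,255],[0,-36,19,0.7,0,0,255],[0,-36,19,0.7,0,0,255],[0,-36,19,0.7,0,0,255],[0,-36,19,0.7,0,0,255],[0,-36,19,0.7,0,0,255],[0,-20,10,0.7,0,0,255]]]'
python3 -c "
from h import *
go((.547,-.1888,.22),-15.3)"
```

```text
time_s: 6.3
tcp_pos: [0.5115, -0.1568, 0.211]
eef_rot: [0.198, 1.588, -0.195]
ft_force: [0.3, 0.0, -0.7]
opening: 0.565
t 6.3 tcp [ 0.5115 -0.1568  0.211 ] F [ 0.29  0.02 -0.69] open 0.565 q [-0.42  0.15 -0.23  1.22 -0.01  1.41]
shift mm [-10.1 -22.3  42.1] turn deg [ 0.99 -1.49  0.09]
```

```bash
python3 -m creep '[[[0,-12,21,0.5,-0.8,0,255],[0,-10,21,0.5,-0.7,0,255],[0,0,0,0,0,0,255],[0,0,0,0,0,0,255]]]'
python3 - <<'E'
from h import *
go((.547,-.1888,.22),-15.3)
for n in("top","side","wrist"): cv2.imwrite(f"pics/{n}3.png",vision.grab_frame(n))
t=cv2.imread("pics/top3.png");s=cv2.imread("pics/side3.png")
a=cv2.resize(t[100:220,340:500],None,fx=4,fy=4);cv2.imwrite("pics/t3.png",a)
E
```

```text
time_s: 6.7
tcp_pos: [0.5429, -0.1921, 0.2018]
eef_rot: [0.217, 1.572, -0.214]
ft_force: [0.7, 0.4, -0.9]
opening: 0.566
t 6.7 tcp [ 0.5429 -0.1921  0.2018] F [ 0.7   0.4  -0.88] open 0.566 q [-0.45  0.22 -0.17  1.2  -0.    1.39]
shift mm [-18.3   4.3   2.9] turn deg [-0.42 -0.7  -0.02]
```

View pics/t3.png

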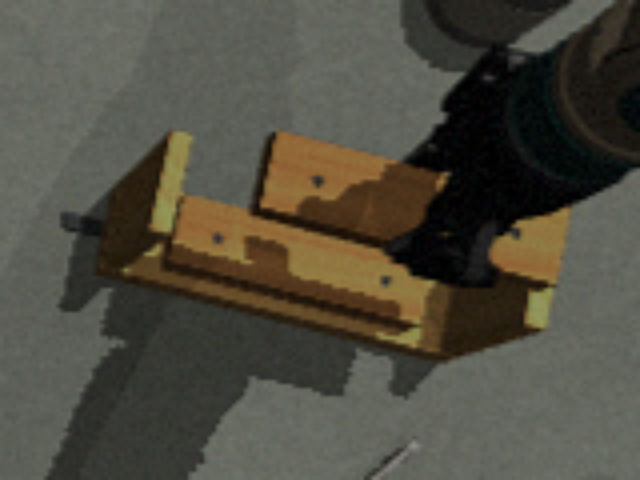

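View pics/wrist3.png

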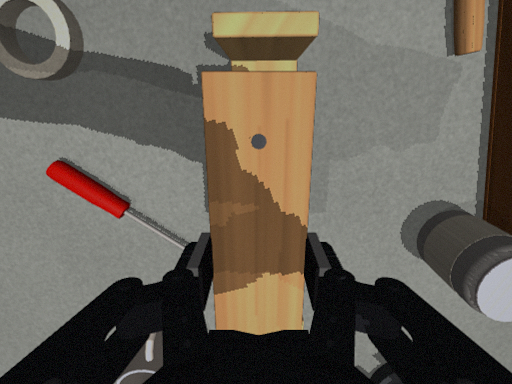

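View pics/side3.png

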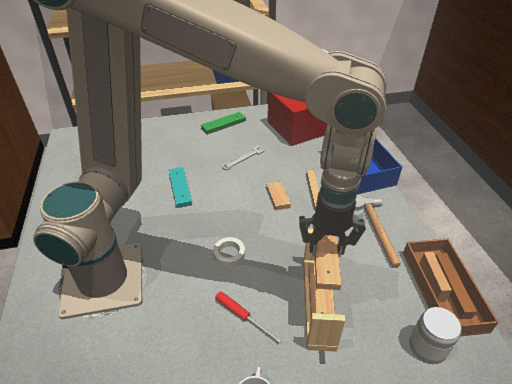

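The board is held level above the rack, and the wrist hole is still at (259,141), so it hasn't slipped. I'll check its centre from its holes in the top view, at (318,181) and (515,233) in the crop.

```bash
python3 - <<'E'
from h import *
go((.547,-.1888,.13),-15.3)
c=lambda p:(np.array(p)+.5)/4-.5+np.array((340,100))
a,b=[plane("top",c(p),.215) for p in((318,181),(515,233))]
print(a,b,(a+b)/2,np.linalg.norm(a-b),np.degrees(np.arctan2(*(b-a)[1::-1])))
E
python3 -m creep '[[[8,4,3,-0.4,-0.6,0,255],[15,0,0,0,0,0,255],[15,0,0,0,0,0,255],[0,0,0,0,0,0,255],[0,0,0,0,0,0,255]]]'
python3 -c "
from h import *
go((.547,-.1888,.10),-15.3)"
```

```text
t 6.85 tcp [ 0.5432 -0.1916  0.2027] F [ 0.07  0.64 -0.84] open 0.568 q [-0.45  0.21 -0.17  1.2  -0.    1.39]
shift mm [72.7  3.7  3.7] turn deg [-0.36 -0.6   0.  ]
[ 0.55731021 -0.13414589  0.215     ] [ 0.52443385 -0.24922684  0.215     ] [ 0.54087203 -0.19168636  0.215     ] 0.11968492206826452 -105.94359339769416
time_s: 7.35
tcp_pos: [0.5464, -0.1842, 0.1633]
eef_rot: [0.205, 1.559, -0.204]
ft_force: [-0.4, 0.5, -0.5]
opening: 0.564
t 7.35 tcp [ 0.5464 -0.1842  0.1633] F [-0.39  0.5  -0.51] open 0.564 q [-0.44  0.23 -0.23  1.11  0.    1.39]
shift mm [63.3 -4.3  1.6] turn deg [ 0.35  0.13 -0.05]
```

```bash
python3 -m creep '[[[8,-4,2,0.3,0.1,0,255],[15,0,0,0,0,0,255],[15,0,0,0,0,0,255],[15,0,0,0,0,0,255],[0,0,0,0,0,0,255],[0,0,0,0,0,0,255]]]'
python3 -c "
from h import *
go((.548,-.1888,.065),-15.3)"
```

```text
time_s: 7.95
tcp_pos: [0.5509, -0.1905, 0.1118]
eef_rot: [0.207, 1.552, -0.21]
ft_force: [0.2, -0.2, -0.9]
opening: 0.568
t 7.95 tcp [ 0.5509 -0.1905  0.1118] F [ 0.23 -0.17 -0.86] open 0.568 q [-0.44  0.29 -0.28  1.    0.    1.39]
shift mm [46.8  1.  -3.7] turn deg [0.05 0.51 0.06]
```

```bash
python3 -m creep '[[[8,1,-3,0,0.5,0,255],[10,0,-1,0,0.2,0,255],[10,0,-1,0,0.1,0,255],[6,0,0,0,0,0,255],[0,0,0,0,0,0,255],[0,0,0,0,0,0,255]]]'
python3 -c "
from h import *
go((.548,-.1888,.056),-15.3)"
```

```text
time_s: 8.55
tcp_pos: [0.5475, -0.189, 0.0768]
eef_rot: [0.208, 1.564, -0.21]
ft_force: [-0.3, 0.2, 0.2]
opening: 0.564
t 8.55 tcp [ 0.5475 -0.189   0.0768] F [-0.35  0.17  0.2 ] open 0.564 q [-0.44  0.32 -0.31  0.94 -0.    1.39]
shift mm [20.8  0.3  0.5] turn deg [ 0.05 -0.16  0.1 ]
```

```bash
python3 -m creep '[[[5,0,0,0,0,0,255],[5,0,0,0,0,0,255],[2,0,0,0,0,0,255],[0,0,0,0,0,0,255]]]'
python3 -c "
from h import *
go((.548,-.1888,.056),-15.3)"
```

```text
time_s: 8.95
tcp_pos: [0.548, -0.1892, 0.0645]
eef_rot: [0.208, 1.562, -0.21]
ft_force: [0.3, -0.3, -1.0]
opening: 0.563
t 8.95 tcp [ 0.548  -0.1892  0.0645] F [ 0.25 -0.25 -1.05] open 0.563 q [-0.44  0.34 -0.32  0.91 -0.    1.39]
shift mm [ 8.5  0.4 -0.1] turn deg [ 0.05 -0.08  0.11]
```

```bash
python3 -m creep '[[[2,0,0,0,0,0,255],[2,0,0,0,0,0,255],[0,0,0,0,0,0,255]]]'
python3 -c "
from h import *
go((.548,-.1888,.056),-15.3)"
```

```text
time_s: 9.25
tcp_pos: [0.5482, -0.1894, 0.0604]
eef_rot: [0.208, 1.562, -0.211]
ft_force: [0.2, -0.5, -2.0]
opening: 0.57
t 9.25 tcp [ 0.5482 -0.1894  0.0604] F [ 0.25 -0.5  -2.01] open 0.57 q [-0.44  0.34 -0.33  0.9  -0.    1.39]
shift mm [ 4.4  0.5 -0.4] turn deg [ 0.04 -0.05  0.12]
```

```bash
python3 -m creep '[[[1.5,0,0,0,0,0,255],[0,0,0,0,0,0,255]]]'; python3 -m creep '[[[1,0,0,0,0,0,255],[0,0,0,0,0,0,255]]]'
```

```text
time_s: 9.45
tcp_pos: [0.5483, -0.1894, 0.0589]
eef_rot: [0.207, 1.562, -0.211]
ft_force: [0.2, 0.1, -1.4]
opening: 0.56
time_s: 9.65
tcp_pos: [0.5485, -0.1894, 0.0579]
eef_rot: [0.207, 1.561, -0.211]
ft_force: [-0.4, -0.3, -0.4]
opening: 0.568
```

```bash
python3 -m creep '[[[1,0,0,0,0,0,255],[0,0,0,0,0,0,255]]]'
```

```text
time_s: 9.85
tcp_pos: [0.5485, -0.1895, 0.0569]
eef_rot: [0.207, 1.561, -0.211]
ft_force: [0.0, 0.4, -2.0]
opening: 0.567
```

```bash
python3 -m creep '[[[1,0,0,0,0,0,255],[0,0,0,0,0,0,255]]]'
```

```text
time_s: 10.05
tcp_pos: [0.5485, -0.1895, 0.0559]
eef_rot: [0.207, 1.561, -0.211]
ft_force: [0.7, -0.6, -0.8]
opening: 0.562
```

```bash
python3 -m creep '[[[1,0,0,0,0,0,255],[0,0,0,0,0,0,255]]]'
```

```text
time_s: 10.25
tcp_pos: [0.5488, -0.1896, 0.0553]
eef_rot: [0.207, 1.561, -0.211]
ft_force: [0.3, -0.5, -0.3]
opening: 0.564
```

```bash
python3 -m creep '[[[1,0,0,0,0,0,255],[0,0,0,0,0,0,255]]]'
```

```text
time_s: 10.45
tcp_pos: [0.5491, -0.1897, 0.0554]
eef_rot: [0.207, 1.56, -0.211]
ft_force: [0.5, 0.0, -1.0]
opening: 0.564
```

```bash
python3 -m creep '[[[1.5,0,0,0,0,0,255],[0,0,0,0,0,0,255]]]'; python3 -c "
from h import *
go((.548,-.1888,.056),-15.3)"
```

```text
time_s: 10.65
tcp_pos: [0.5495, -0.1899, 0.0554]
eef_rot: [0.207, 1.559, -0.211]
ft_force: [-1.0, 0.2, -1.2]
opening: 0.567
t 10.65 tcp [ 0.5495 -0.1899  0.0554] F [-0.99  0.18 -1.19] open 0.567 q [-0.44  0.35 -0.33  0.89 -0.    1.39]
shift mm [-0.6  0.7 -1.7] turn deg [0.06 0.1  0.14]
```

```bash
python3 -m creep '[[[2,0,0,0,0,0,255]]]'; python3 -c "
from h import *
go((.548,-.1888,.056),-15.3)"
```

```text
time_s: 10.75
tcp_pos: [0.5498, -0.1901, 0.0551]
eef_rot: [0.206, 1.559, -0.211]
ft_force: [-6.1, 2.4, 21.1]
opening: 0.567
t 10.75 tcp [ 0.5498 -0.1901  0.0551] F [-6.12  2.41 21.13] open 0.567 q [-0.44  0.35 -0.33  0.89 -0.    1.39]
shift mm [-0.9  0.7 -2.1] turn deg [0.06 0.12 0.15]
```

I feel contact. The TCP stopped at z 0.0554, so the board's underside is at about 0.049, which matches the triangulated pile top. Upward force is 21 N with the board still held. I'll relieve the force and release.

```bash
python3 -m creep '[[[0,0,0,0,0,0,255],[0.5,0,0,0,0,0,255],[0,0,0,0,0,0,150],[0,0,0,0,0,0,50],[0,0,0,0,0,0,0],[0,0,0,0,0,0,0],[0,0,0,0,0,0,0],[0,0,0,0,0,0,0]]]'; python3 -c "
from h import *
go((.548,-.1888,.056),-15.3)"
```

```text
time_s: 11.55
tcp_pos: [0.55, -0.1902, 0.0536]
eef_rot: [0.206, 1.559, -0.211]
ft_force: [0.2, 0.5, 0.4]
opening: 1.0
t 11.55 tcp [ 0.55   -0.1902  0.0536] F [0.19 0.54 0.43] open 1.0 q [-0.44  0.35 -0.33  0.89 -0.    1.39]
shift mm [-2.4  0.8 -2.3] turn deg [0.05 0.14 0.16]
```

```bash
python3 -m creep '[[[-10,0,0,0,0,0,0],[-20,0,0,0,0,0,0],[-30,0,0,0,0,0,0],[-30,0,0,0,0,0,0],[-30,0,0,0,0,0,0],[-30,0,0,0,0,0,0],[0,0,0,0,0,0,0]]]'
python3 - <<'E'
from h import *
go((.548,-.1888,.056),-15.3)
for n in("top","side","wrist"): cv2.imwrite(f"pics/{n}4.png",vision.grab_frame(n))
t=cv2.imread("pics/top4.png");s=cv2.imread("pics/side4.png")
cv2.imwrite("pics/t4.png",cv2.resize(t[125:195,350:490],None,fx=5,fy=5,interpolation=cv2.INTER_CUBIC))
cv2.imwrite("pics/s4.png",cv2.resize(s[222:356,290:355],None,fx=4,fy=4,interpolation=cv2.INTER_CUBIC))
E
```

```text
time_s: 12.25
tcp_pos: [0.549, -0.1893, 0.2122]
eef_rot: [0.207, 1.56, -0.211]
ft_force: [-0.2, -0.8, 0.5]
opening: 0.998
t 12.25 tcp [ 0.549  -0.1893  0.2122] F [-0.19 -0.82  0.52] open 0.998 q [-0.44  0.21 -0.15  1.21 -0.    1.39]
shift mm [156.2   0.6  -1.3] turn deg [0.06 0.08 0.15]
```

View pics/t4.png

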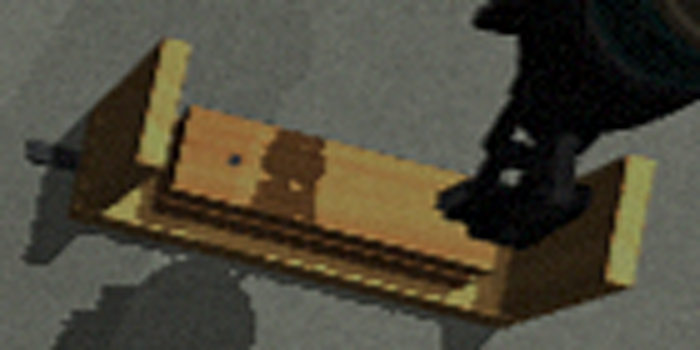

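View pics/s4.png

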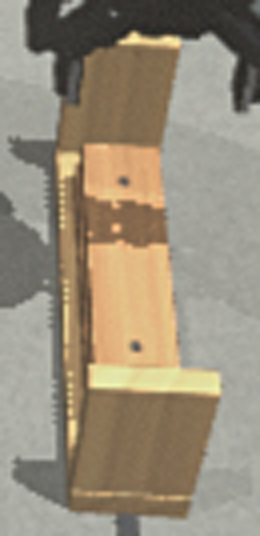

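View pics/wrist4.png

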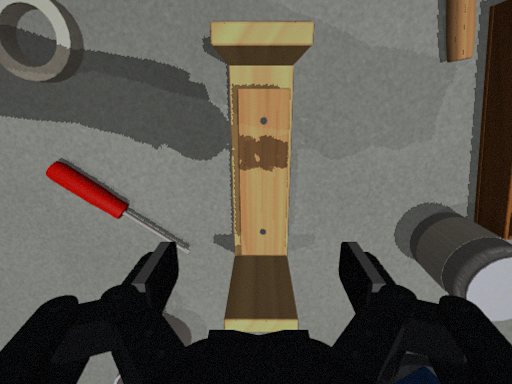

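Run:
```python
from h import *
c=lambda p,s,o:(np.array(p)+.5)/s-.5+np.array(o)
print(tri([ray("top",c((235,160),5,(350,125))),ray("side",c((124,181),4,(290,222)))]))
def rp(l,a,b):print(l,(a+b)/2,np.linalg.norm(a-b),np.degrees(np.arctan2(*(b-a)[1::-1])))
rp("side",*[plane("side",c(p,4,(290,222)),.0725) for p in((124,181),(136,346))])
rp("pile before, side",*[plane("side",c(p,4,(290,222)),.0525) for p in((116,201),(128,364))])
s=sense();M=vision.camera_model("wrist")
T=np.eye(4);T[:3,:3]=Ro.from_rotvec(s["eef_rot"]).as_matrix();T[:3,3]=s["tcp_pos"];T=T@np.array(M["T_tool_cam"])
rp("wrist cleat",*[plane("w",p,.0695,M,T) for p in((264,120.5),(263,231.5))])
a,b=[np.mean([plane("w",p,.14,M,T) for p in P],0) for P in (((211,22),(313,22),(310,45),(213,45)),((226,320),(298,319),(298,331),(226,331)))]
rp("wrist panels",a,b)
```

```text
(array([ 0.5652613 , -0.13123688,  0.07238744]), np.float64(0.0018268496711178204))
side [ 0.55116371 -0.18891192  0.0725    ] 0.11985778261379461 -105.46545160061406
pile before, side [ 0.54835036 -0.18860015  0.0525    ] 0.1187440620095341 -105.18377867318006
wrist cleat [ 0.54922832 -0.18924417  0.0695    ] 0.11877651110432798 -105.45981593804437
wrist panels [ 0.54734543 -0.18893952  0.14      ] 0.2406194239893932 -105.01812223840412
```

The cleat is within 3 mm and 0.5° of the rack's centre line, its top is 20 mm above the old pile top, and the arm is clear. I'll hand the job in.

```bash
python3 -c "
from plant import manip
print(manip.close_job())"
```

```text
the job is handed in; nothing more can be done
None
```

I put the full-size board with two screw holes flat on the pile in the rack, let go of it and handed the job in at about 12.4 s. The hand-in gives no verdict.

- **Contact:** I lowered the board in about 1 mm steps. It stopped with its underside at about 49 mm, which agrees with the roughly 50 mm pile top measured from two views. The reading was 21 N with the board still held. A few steps before that, the board had stopped going down but the force still read about zero, because each rest row relaxed the push. I only counted it as contact at 21 N.
- **Final position:** After release, the board's centre is 2–3 mm from the rack's centre in both the side and wrist views, and its length is within 0.5° of the rack's. Its top is 20 mm above the old pile top.
- **Arm and other boards:** The gripper is open and about 16 cm above its release height, and nothing is touching it. I never went near the short board or the narrow strip, but I did not re-measure where they lie at the end.
- **Disagreements:** One height from combining the wrist and top views at the start was off (3.5 mm where about 20 mm was expected). I ignored it in favour of the top and side result. Absolute heights from the top and side views came out 2–4 mm high.

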